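# Stack the inspected board carrier on the lift's pile by feel

### The arm

A 6-joint arm with a two-finger parallel gripper is mounted at the origin on the work surface. World frame = base frame: x ahead of the robot, y to its left, z up, the work surface at z = 0. Lengths are in m, angles in rad, forces in N, time in s.
With the tool pointing down it reaches from about 0.35 to 0.725 m from the base axis. Payload 6 kg.
Tool frame: the origin (TCP) lies midway between the tips of the shut fingers; the grasp point (between the pads) lies 19 mm behind it; y points along the fingers, x is the direction in which the jaws open and shut, and the axes are right-handed (so a half turn about y gives the same grasp; the last joint's range is limited). The gripper opens to 85 mm and grips with 20 to 120 N. Pads are 22 mm wide; open, the fingers measure 114 mm over their backs; the gripper's body (76 mm by 85 mm) begins 54 mm behind the grasp point. The pads swing forward as they close: fully open they stand 13 mm farther back than shut.
Start: joints at [-0.776, 0.04, 0.085, 0, -1.615, -0.334], TCP at [0.267, -0.537, 0.231] pointing down, gripper open.
Joint ranges: [-2.56, 2.56], [-1.29, 2.01], [-1.08, 1.49], [-3.29, 1.98], [-2.81, -0.18], [-2.99, 2.99]. Speed limits (rad/s): [2.57, 2.57, 3.01, 3.14, 3.14, 3.14].

### API

Orientations are given as a 3x3 rotation matrix whose columns are the frame's x, y, z axes.
In Python, from station import manip gives the robot as it stands.
- The arm moves only by the tool move_arm, never from a script. Its argument "commands" is text: rows parted by semicolons, each of 5 numbers parted by spaces: the finger opening in mm, from 0 to 85.4, then the shift along the world's x, y, z in mm, then the turn about the world's z in rad. A call has 1 to 5 rows; each row is the pose to reach, as a shift and turn from the pose commanded when the call began; what a row does not reach only later rows make up. A row lasts 1/10 s, in which the tool goes at most 50 mm and 8.59 degrees, less where a joint would pass 70% of its speed; a pose out of reach is approached as far as the arm can. A call with a gripper value outside its range is refused whole. The fingers move at their own pace and stop on an object; the grip force is fixed at half the most. Time passes only in rows, so rows that repeat a pose let the fingers close. It gives the time, the measured TCP pose, the force and the opening at its end, in the units of the state.
- manip.state(): the state, without advancing time (a new reading comes with each control period).
- manip.get_image(name): name is "scene" or "top" or "wrist"; returns a dict with "image" (420x560x3 uint8, red, green, blue), "camera_matrix" (3x3 intrinsics, pixels), "k1" (the pictures are not rectified: a ray, as slopes to the right and down, at radius r is drawn at 1 + k1 r^2 times it, then the intrinsics apply), "world_from_camera" (4x4, takes a point from camera to world coordinates). Camera axes: x right, y down, z forward; pixel columns grow to the right and rows downward; lengths in m; the calibration is good to about 2 mm. A picture is of the moment at which its call begins. There is no depth.
- manip.sign_off(): hands the job in, once; it reports no verdict.
The state is a dict: "time": time; "joint_pos": joint angles; "qd": joint speeds; "tau": joint torques, N m; "tcp_pos": TCP position; "tcp_rot": TCP orientation; "wrist_force": force on the tool from outside, world axes, zero at the start; "torque": the same for the moment, N m; "finger_gap": finger opening in m.
Only numpy, scipy, OpenCV 4.12 (cv2) and the standard library are available. Lean on these libraries where they do the work, as an engineer would, in place of code of your own. Each camera call takes 0.05 s, during which the arm holds its last target.

### The job

The blue board carrier has passed inspection: slide it sideways on the mat, away from its two black neighbours, until there is a gap of at least 25 mm for the fingers, then pick it up. Lower it, level and right way up, squarely onto the pile of blue carriers between the two end guides of the stacking lift; the height of the pile is not known, so feel for it, and let go only once the carrier gently rests on it, with no drop and no hard pressing. Leave the two black carriers where they lie.

Things in the scene. Friction and masses are not known exactly. Their poses are not given: they have to be found in the camera images.
- passed: blue circuit-board carrier to be stacked, a shallow tray 130 mm long (x), 56 wide (y), 20 high, 0.14 to 0.28 kg; origin: centre of its underside, z up. It is the first or last of a packed row of three, side by side along y with gaps of about 3 mm. It slides on the mat with ordinary friction (1 to 3 N).
- pocket (a point): centre of the floor of the blue carrier's open pocket, 8 mm above its underside, axes as the carrier. The pocket is 120 x 46 mm, 12 deep, with side walls 5 mm thick; a flat green board 2 mm thick covers its floor, and the middle 50 mm of its length is free of tall parts: shut fingertips can go in and push a side wall.
- middle: black carrier, same shape, origin and axes, always the middle of the row. Stays.
- outer: black carrier, same shape, origin and axes, at the other end of the row. Stays.
- mat: grey mat under the row, fixed, 200 mm (x) by 290 mm (y), 2 mm thick; origin: centre of its underside. The row is centred on it and squared to it, so beyond each end of the row about 55 mm of mat is free.
- lift: stacking lift, fixed: white base 190 mm long (x), 95 wide (y), 58 high; origin: centre of its underside, z up. At each end an aluminium guide plate 40 mm wide (y), 8 thick, rises to 165 mm above the bench; inner faces at x = -71 and +71 mm, so a carrier laid along x has 6 mm to spare at each end. Both long sides are open.
- pile_axis (a point): point at bench level under the middle of the pile of blue carriers (130 x 56 mm, clipped together, squared to the lift), axes as the lift. The pile's flat top rim lies anywhere from 70 to 120 mm above the bench: different each time, not reported. It is sprung: gives about 0.4 mm per N for 8 mm, then is hard. A gentle touch stays under 35 N.
There are look-alikes about, which are no part of the job. What is shaped like the passed but orange or purple is not meant.

How it is judged:
By the outcome, as a careful person would: the job done as asked, in the order asked, and still so for the second after the job is handed in, with the robot touching nothing.
It also fails if it takes over 58 s, if anything falls off the work surface, if the arm or the gripper's body presses on something with over 40 N, if the wrist force passes 120 N, or if a joint passes its speed limit or range.

## Working session

There is one attempt and no reset: what is moved stays moved. The work goes in short steps, Python scripts to look and compute and a tool call to move; the robot and the scene stay as the last step left them, time stands still between calls to the robot, and variables do not carry over. Pictures are saved under pics/ and viewed, and the job is handed in when it is done.

Besides the shell and the picture viewer there is one more tool, called after ">>>" by a JSON object that holds its "fn" and its "kwargs", one argument or row to a line. move_arm: Moves the arm, as the interface text tells. Its arguments: {"type":"object","properties":{"commands":{"type":"string"}},"required":["commands"]}

```bash
ls; mkdir -p pics
python3 - <<'E'
from station import manip
import cv2,numpy as np
for n in ("scene","top","wrist"):
    d=manip.get_image(n); cv2.imwrite(f"pics/{n}0.png",d["image"][:,:,::-1])
    np.savez(f"{n}0.npz",**d)
    print(n,d["camera_matrix"].tolist(),d["k1"],np.round(d["world_from_camera"],4).tolist())
s=manip.state()
for k in s: print(k,np.round(s[k],4).tolist())
E
```

```text
pics
scene [[498.32247442902377, 0.0, 277.45751881332126], [0.0, 498.32247442902377, 204.65602479065026], [0.0, 0.0, 1.0]] -0.0004348180077222262 [[0.3977, 0.7677, -0.5025, 0.9915], [0.9175, -0.3261, 0.2279, -0.3146], [0.0111, -0.5517, -0.834, 0.8388], [0.0, 0.0, 0.0, 1.0]]
top [[416.62919937678913, 0.0, 285.67038502596847], [0.0, 416.62919937678913, 207.01700575854787], [0.0, 0.0, 1.0]] -0.025733986579494942 [[-0.0154, -0.9876, 0.1565, 0.3707], [-0.9999, 0.0164, 0.0047, -0.0915], [-0.0072, -0.1564, -0.9877, 0.9025], [0.0, 0.0, 0.0, 1.0]]
wrist [[302.7268737920696, 0.0, 277.47110074753016], [0.0, 302.7268737920696, 208.5911943881755], [0.0, 0.0, 1.0]] 0.016523732794316973 [[-0.4447, 0.8656, 0.23, 0.2078], [0.8957, 0.4292, 0.1166, -0.5656], [0.0022, 0.2578, -0.9662, 0.3731], [0.0, 0.0, 0.0, 1.0]]
time 0.15
joint_pos [-0.7762, 0.0407, 0.0841, -0.0003, -1.6155, -0.3337]
qd [-0.0001, -0.0018, 0.0043, 0.0, 0.0009, 0.0002]
tau [-0.0024, -36.8616, 34.7693, 6.9361, -0.0043, 0.0]
tcp_pos [0.2668, -0.5372, 0.2305]
tcp_rot [[-0.4447, -0.0007, -0.8957], [0.8957, 0.0011, -0.4447], [0.0014, -1.0, 0.0002]]
wrist_force [-0.0424, 0.314, 0.6335]
torque [0.0169, -0.0396, -0.0435]
finger_gap 0.0852
```

View pics/top0.png

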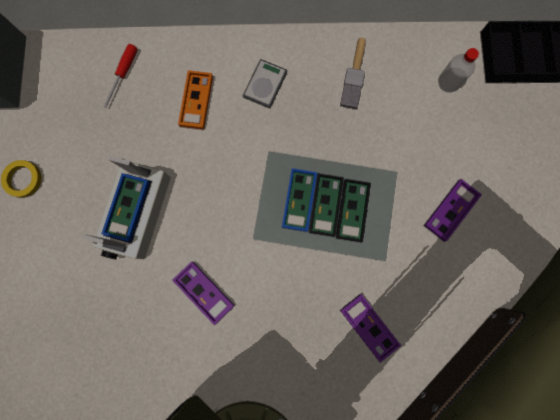

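View pics/scene0.png

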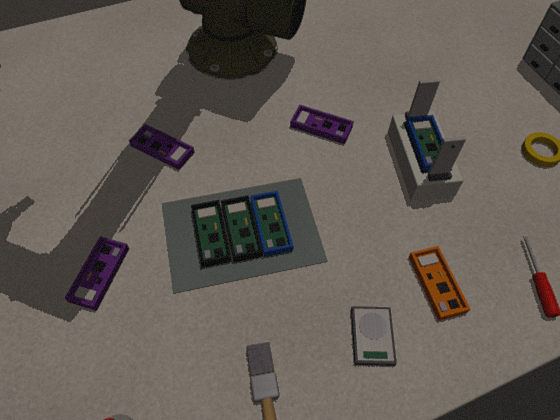

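View pics/wrist0.png

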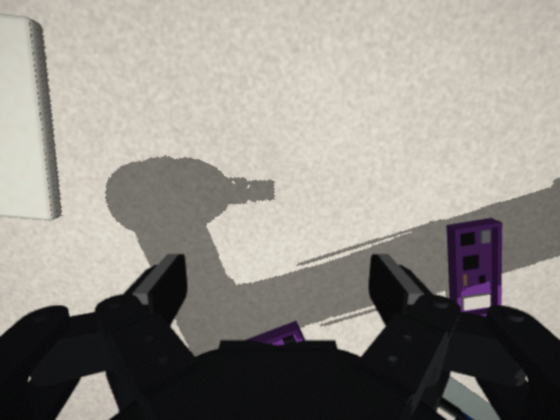

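```bash
cat > h.py <<'E'
import numpy as np,cv2
def load(n): return dict(np.load(n+".npz"))
def project(d,P):
    P=np.atleast_2d(P); T=np.linalg.inv(d["world_from_camera"]); c=P@T[:3,:3].T+T[:3,3]
    s=c[:,:2]/c[:,2:]; r2=(s**2).sum(1,keepdims=True); s=s*(1+d["k1"]*r2)
    K=d["camera_matrix"]; return s*[K[0,0],K[1,1]]+K[:2,2]
def unproj(d,uv,z):
    uv=np.atleast_2d(uv).astype(float); K=d["camera_matrix"]; t=(uv-K[:2,2])/[K[0,0],K[1,1]]; s=t.copy()
    for _ in range(10): s=t/(1+d["k1"]*(s**2).sum(1,keepdims=True))
    r=np.c_[s,np.ones(len(s))]@d["world_from_camera"][:3,:3].T; o=d["world_from_camera"][:3,3]
    return o+r*((z-o[2])/r[:,2])[:,None]
def rect(x,y,th,z,L=.13,W=.056):
    c,s=np.cos(th),np.sin(th); q=np.array([[1,1],[1,-1],[-1,-1],[-1,1]])*[L/2,W/2]
    return np.c_[q@np.array([[c,s],[-s,c]])+[x,y],np.full(4,z)]
E
python3 - <<'E'
from h import *
for n in ("top","scene"):
    d=load(n+"0"); im=d["image"]; hsv=cv2.cvtColor(im,cv2.COLOR_RGB2HSV)
    m=cv2.inRange(hsv,(100,130,40),(122,255,255)); 
    k,lab,st,c=cv2.connectedComponentsWithStats(cv2.morphologyEx(m,cv2.MORPH_CLOSE,np.ones((3,3))))
    for i in range(1,k):
        if st[i,4]>100:
            pts=np.argwhere(lab==i)[:,::-1]
            print(n,st[i].tolist())
            for z in (.022,.1):
                w=unproj(d,pts,z)[:,:2].astype(np.float32); r=cv2.minAreaRect(w*1000); print(z,r)
d=load("top0"); im=d["image"][:,:,::-1]
a=cv2.resize(im[140:270,240:410],None,fx=4.5,fy=4.5,interpolation=cv2.INTER_CUBIC); cv2.imwrite("pics/row.png",a)
a=cv2.resize(im[150:270,70:180],None,fx=5,fy=5,interpolation=cv2.INTER_CUBIC); cv2.imwrite("pics/lift.png",a)
d=load("scene0"); im=d["image"][:,:,::-1]
a=cv2.resize(im[70:210,370:480],None,fx=4,fy=4,interpolation=cv2.INTER_CUBIC); cv2.imwrite("pics/lift_s.png",a)
E
```

```text
top [282, 169, 35, 62, 465]
0.022 ((526.5447387695312, -116.77076721191406), (55.753761291503906, 130.0692596435547), 79.7833251953125)
0.1 ((512.7401733398438, -114.52995300292969), (50.81467056274414, 118.54676055908203), 79.78331756591797)
top [102, 174, 46, 67, 593]
0.022 ((516.4862670898438, 258.6098327636719), (61.92237091064453, 138.52223205566406), 74.173583984375)
0.1 ((503.5726013183594, 227.5967254638672), (56.436866760253906, 126.2508773803711), 74.173583984375)
scene [406, 115, 37, 56, 419]
0.022 ((475.7986145019531, 271.3847351074219), (66.69918823242188, 150.6486053466797), 74.14925384521484)
0.1 ((525.0442504882812, 215.42626953125), (60.330074310302734, 136.2631072998047), 74.14924621582031)
scene [251, 191, 42, 66, 666]
0.022 ((530.7047119140625, -119.0523681640625), (57.52363204956055, 139.79383850097656), 79.76806640625)
0.1 ((574.7073364257812, -137.72784423828125), (52.030662536621094, 126.44487762451172), 79.76807403564453)
```

View pics/row.png

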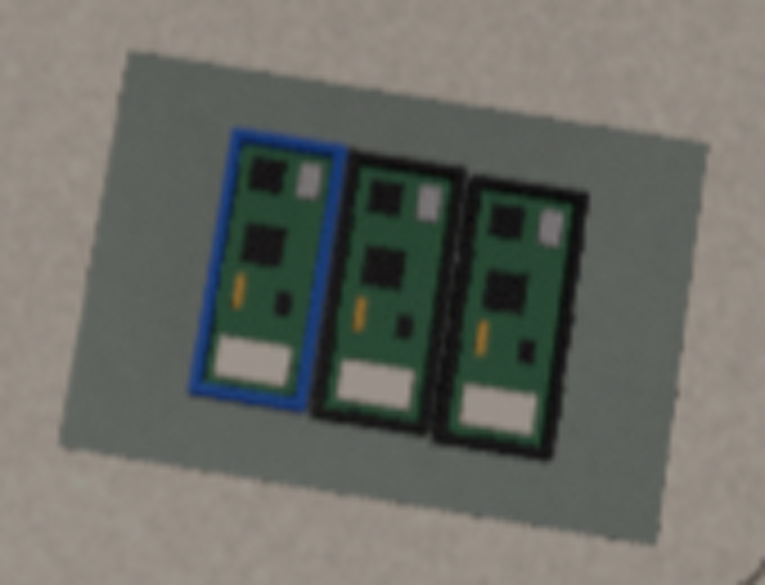

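View pics/lift.png

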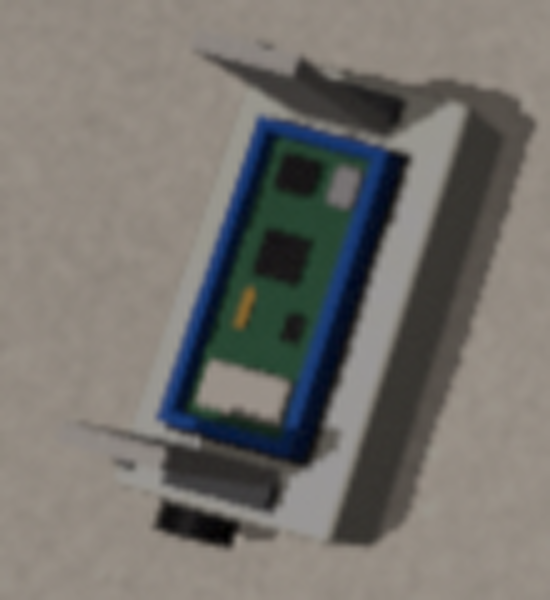

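View pics/lift_s.png

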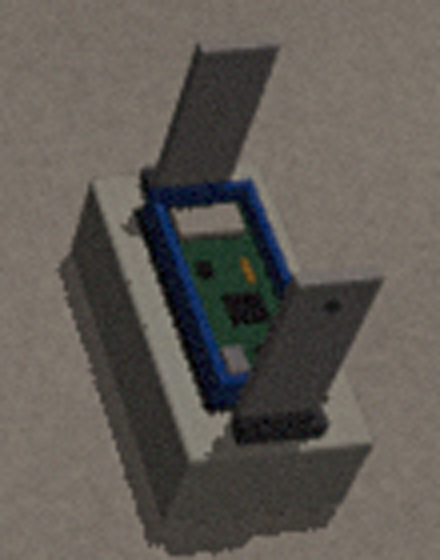

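```bash
cat > fit.py <<'E'
from h import *
from scipy.optimize import minimize
def bluew(im):
    im=cv2.resize(im,None,fx=4,fy=4,interpolation=cv2.INTER_LINEAR).astype(float)
    b=im[...,2]-np.maximum(im[...,0],im[...,1]); return b
def render(d,x,y,th,z,shape):
    o=project(d,rect(x,y,th,z)); i=project(d,rect(x,y,th,z,.12,.046))
    m=np.zeros(shape,np.float32)
    f=lambda p:np.round(((p+.5)*4-.5)*256).astype(np.int32)
    cv2.fillPoly(m,[f(o)],1,cv2.LINE_8,8); cv2.fillPoly(m,[f(i)],0,cv2.LINE_8,8)
    return cv2.GaussianBlur(m,(0,0),2)
def fit(views,x0,zfix=None,box=None):
    W=[]
    for d in views:
        b=bluew(d["image"]); W.append(b)
    def cost(p,ret=False):
        z=zfix if zfix is not None else p[3]
        cs=[]
        for d,b in zip(views,W):
            m=render(d,p[0],p[1],p[2],z,b.shape)
            ys,xs=np.where(cv2.dilate(m,np.ones((41,41)))>.01)
            s=np.s_[ys.min():ys.max(),xs.min():xs.max()]
            cs.append(np.corrcoef(m[s].ravel(),b[s].ravel())[0,1])
        return cs if ret else -sum(cs)
    best=None
    for k in range(3):
        r=minimize(cost,x0,method="Nelder-Mead",options=dict(initial_simplex=np.vstack([x0]+[np.array(x0)+np.eye(len(x0))[i]*[.006,.006,.05,.015][i]*(-1)**k for i in range(len(x0))]),xatol=1e-4,fatol=1e-5)); x0=r.x
    return r.x,cost(r.x,True)
E
python3 - <<'E'
from fit import *
t,s=load("top0"),load("scene0")
for nm,v in (("top",[t]),("scene",[s]),("both",[t,s])):
    print(nm,fit(v,[.527,-.117,-.178],.022))
for z0 in (.08,.1,.115):
    print("pile",fit([t,s],[.505,.228,-.276,z0]))
for z in (.07,.08,.09,.1,.11,.12):
    a=fit([t],[.505,.228,-.276],z); b=fit([s],[.515,.22,-.276],z); print(z,np.round(a[0],4),np.round(b[0],4),a[1],b[1])
E
```

```text
top (array([ 0.52705795, -0.11651498, -0.17770407]), [np.float64(0.8920751355581368)])
scene (array([ 0.52666023, -0.11761145, -0.18281184]), [np.float64(0.8364477172677919)])
both (array([ 0.52678102, -0.11719012, -0.17967186]), [np.float64(0.8723023444956726), np.float64(0.8315774335632875)])
pile (array([ 0.50741254,  0.23812021, -0.26490997,  0.07554965]), [np.float64(0.8246631247960529), np.float64(0.6445480574391516)])
pile (array([ 0.50738015,  0.23812835, -0.27821604,  0.07614271]), [np.float64(0.8392294491397826), np.float64(0.6364905585727214)])
pile (array([ 0.50738796,  0.23782191, -0.27382539,  0.07624894]), [np.float64(0.8307365098166379), np.float64(0.6491746303079291)])
0.07 [ 0.5093  0.2407 -0.2754] [ 0.5021  0.2417 -0.2832] [np.float64(0.848471179446595)] [np.float64(0.6677195582402087)]
0.08 [ 0.5075  0.2371 -0.2842] [ 0.5095  0.2344 -0.2745] [np.float64(0.8395182012650596)] [np.float64(0.6599746458185042)]
0.09 [ 0.5056  0.2329 -0.281 ] [ 0.5163  0.2271 -0.2701] [np.float64(0.8160556477130174)] [np.float64(0.6484370479443629)]
0.1 [ 0.5035  0.2291 -0.2728] [ 0.5248  0.2197 -0.2599] [np.float64(0.7722416111184669)] [np.float64(0.6285194507607295)]
0.11 [ 0.5011  0.2249 -0.2907] [ 0.5306  0.2125 -0.2568] [np.float64(0.7252869508852644)] [np.float64(0.6140129495430481)]
0.12 [ 0.4982  0.2218 -0.2701] [ 0.5387  0.2051 -0.2436] [np.float64(0.6868972319436932)] [np.float64(0.5877948615819936)]
```

>>> {"fn": "move_arm", "kwargs": {
  "commands": "85 13 45 15 -0.08; 85 27 90 30 -0.16; 85 40 135 45 -0.24; 85 54 180 60 -0.32; 85 67 225 70 -0.4"
}}

```text
time: 0.65
tcp_pos: [0.3338, -0.3108, 0.3022]
tcp_rot: [[-0.057, 0.001, -0.998], [0.998, -0.0, -0.057], [-0.0, -1.0, -0.001]]
wrist_force: [0.2, 0.2, 0.4]
finger_gap: 0.085
```

>>> {"fn": "move_arm", "kwargs": {
  "commands": "85 14 45 0 -0.08; 85 28 90 0 -0.16; 85 42 135 0 -0.24; 85 56 180 0 -0.3; 85 70 225 0 -0.34"
}}

```text
time: 1.15
tcp_pos: [0.4037, -0.0855, 0.3014]
tcp_rot: [[0.278, 0.001, -0.961], [0.961, 0.0, 0.278], [0.001, -1.0, -0.001]]
wrist_force: [0.4, -0.6, -0.5]
finger_gap: 0.0848
```

>>> {"fn": "move_arm", "kwargs": {
  "commands": "85 15 45 0 0; 85 30 90 0 0; 85 45 135 0 0; 85 60 180 0 0; 85 75 225 0 0"
}}

```text
time: 1.65
tcp_pos: [0.4789, 0.1397, 0.3013]
tcp_rot: [[0.275, 0.0, -0.961], [0.961, 0.0, 0.275], [0.0, -1.0, -0.0]]
wrist_force: [0.2, -0.7, -0.7]
finger_gap: 0.0848
```

>>> {"fn": "move_arm", "kwargs": {
  "commands": "85 14 49 0 0; 85 28 98 0 0; 85 28 100 0 0; 85 28 100 0 0"
}}

```text
time: 2.05
tcp_pos: [0.5067, 0.2387, 0.2998]
tcp_rot: [[0.274, -0.002, -0.962], [0.962, -0.002, 0.274], [-0.002, -1.0, 0.002]]
wrist_force: [-0.3, -0.8, -0.1]
finger_gap: 0.0848
```

```bash
cat > snap.py <<'E'
import sys
from station import manip
import cv2,numpy as np
tag=sys.argv[1]
for n in sys.argv[2:]:
    d=manip.get_image(n); cv2.imwrite(f"pics/{n}{tag}.png",d["image"][:,:,::-1]); np.savez(f"{n}{tag}.npz",**d)
s=manip.state()
for k in ("time","joint_pos","tcp_pos","tcp_rot","wrist_force","torque","finger_gap"): print(k,np.round(s[k],4).tolist())
E
python3 snap.py 1 wrist
```

```text
time 2.1
joint_pos [0.7974, -0.0472, 0.1246, 0.0001, -1.7437, -2.6467]
tcp_pos [0.5067, 0.2376, 0.3008]
tcp_rot [[0.275, -0.0007, -0.9614], [0.9614, -0.0009, 0.275], [-0.0011, -1.0, 0.0004]]
wrist_force [0.2956, 0.0516, -0.0306]
torque [-0.0512, 0.0223, -0.0063]
finger_gap 0.0851
```

View pics/wrist1.png

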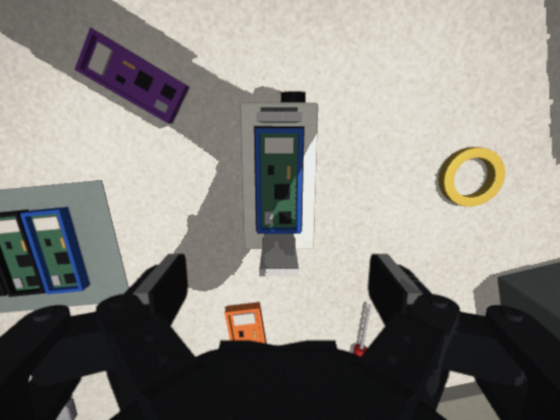

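Run:
```python
from fit import *
t,s,w=load("top0"),load("scene0"),load("wrist1")
for z in (.07,.075,.08,.09):
    a=fit([w],[.507,.238,-.276],z); print(z,np.round(a[0],4),a[1])
print("3v",fit([t,s,w],[.507,.238,-.276,.078]))
print("tw",fit([t,w],[.507,.238,-.276,.078]))
print("blue",fit([w],[.527,-.117,-.178],.022))
im=w["image"][:,:,::-1]
a=cv2.resize(im[85:285,215:345],None,fx=4,fy=4,interpolation=cv2.INTER_CUBIC)[:,:]
cv2.imwrite("pics/liftw.png",cv2.resize(im[85:235+50,215:345],None,fx=3,fy=3,interpolation=cv2.INTER_CUBIC))
b=cv2.resize(t["image"][150:270,70:180,::-1],None,fx=5,fy=5,interpolation=cv2.INTER_CUBIC)
def draw(img,d,P,off,sc,col):
    p=(project(d,P)-off+.5)*sc-.5; cv2.polylines(img,[np.round(p*16).astype(int)],True,col,1,cv2.LINE_AA,4)
for dd,img,off,sc in ((w,a,(215,85),4),(t,b,(70,150),5)):
    draw(img,dd,rect(.5075,.238,-.276,.078),off,sc,(0,255,255))
    draw(img,dd,rect(.5075,.238,-.276,.058,.19,.095),off,sc,(0,0,255))
    for sg in (1,-1):
        c=np.array([.5075,.238])+sg*.075*np.array([np.cos(-.276),np.sin(-.276)])
        draw(img,dd,rect(*c,-.276,.165,.008,.04),off,sc,(0,255,0))
cv2.imwrite("pics/ovw.png",a[:600]); 
cv2.imwrite("pics/ovt.png",b)
cv2.imwrite("pics/ovw.png",cv2.resize(a,None,fx=.75,fy=.75))
```

```text
0.07 [ 0.5066  0.2403 -0.2744] [np.float64(0.8992364260014434)]
0.075 [ 0.5059  0.2404 -0.2774] [np.float64(0.9053156441630422)]
0.08 [ 0.5052  0.2406 -0.2773] [np.float64(0.8785798685965278)]
0.09 [ 0.5047  0.2405 -0.2789] [np.float64(0.7378937808084499)]
3v (array([ 0.50706312,  0.23995101, -0.27858444,  0.07234508]), [np.float64(0.8109860406195817), np.float64(0.6300160137028192), np.float64(0.8916964600172136)])
tw (array([ 0.50718026,  0.24018326, -0.28262707,  0.0724436 ]), [np.float64(0.8202605815752707), np.float64(0.8872534396971903)])
blue (array([ 0.52450163, -0.11354575, -0.17763911]), [np.float64(0.7669483303243426)])
```

View pics/ovw.png

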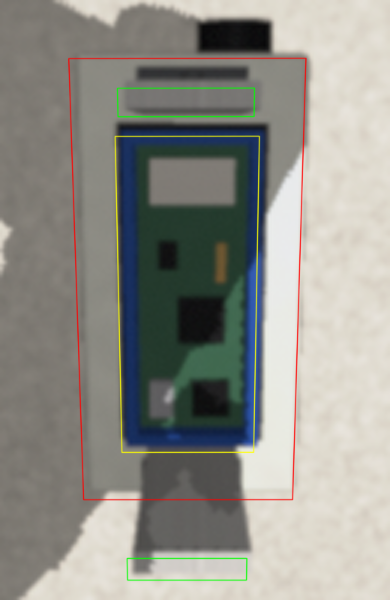

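View pics/ovt.png

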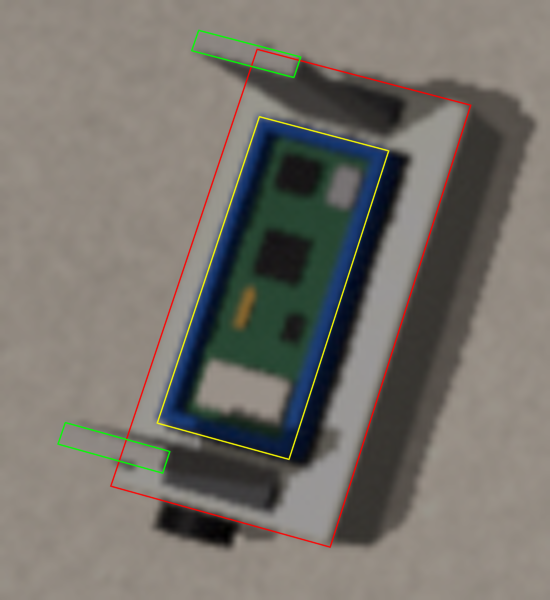

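>>> {"fn": "move_arm", "kwargs": {
  "commands": "0 3 -48 0 0.02; 0 6 -96 0 0.04; 0 9 -144 0 0.06; 0 12 -192 0 0.08; 0 15 -240 0 0.097"
}}

```text
time: 2.6
tcp_pos: [0.5208, -0.0056, 0.3027]
tcp_rot: [[0.182, 0.003, -0.983], [0.983, 0.001, 0.182], [0.001, -1.0, -0.003]]
wrist_force: [1.5, 0.7, -0.9]
finger_gap: 0.0118
```

>>> {"fn": "move_arm", "kwargs": {
  "commands": "0 2 -40 -25 0; 0 4 -80 -60 0; 0 5 -115 -95 0; 0 5 -115 -120 0; 0 5 -115 -120 0"
}}

```text
time: 3.1
tcp_pos: [0.524, -0.1193, 0.1777]
tcp_rot: [[0.185, -0.006, -0.983], [0.983, 0.001, 0.185], [-0.0, -1.0, 0.006]]
wrist_force: [-0.9, -0.2, -0.6]
finger_gap: -0.0
```

```bash
python3 snap.py 2 wrist top
python3 - <<'E'
from fit import *
w=load("wrist2")
print(fit([w],[.527,-.117,-.178],.022))
E
```

```text
time 3.2
joint_pos [0.1524, -0.1231, -0.1615, 0.0009, -1.5308, -1.9064]
tcp_pos [0.5265, -0.1182, 0.183]
tcp_rot [[0.1822, 0.0017, -0.9833], [0.9833, -0.0006, 0.1822], [-0.0003, -1.0, -0.0018]]
wrist_force [0.7172, 0.2155, 1.7308]
torque [-0.0326, -0.0229, 0.0059]
finger_gap 0.0
(array([ 0.52549621, -0.11458076, -0.18029361]), [np.float64(0.8115008332413048)])
```

View pics/wrist2.png

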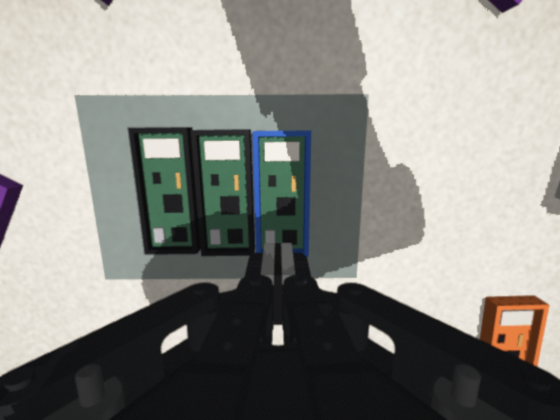

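>>> {"fn": "move_arm", "kwargs": {
  "commands": "0 0 0 -45 0; 0 0 0 -90 0; 0 0 0 -130 0; 0 0 0 -150 0; 0 0 0 -150 0"
}}

```text
time: 3.7
tcp_pos: [0.5261, -0.1168, 0.0305]
tcp_rot: [[0.18, -0.002, -0.984], [0.984, 0.0, 0.18], [-0.0, -1.0, 0.002]]
wrist_force: [0.3, 0.1, 0.4]
finger_gap: 0.0002
```

>>> {"fn": "move_arm", "kwargs": {
  "commands": "0 0 0 -7 0; 0 0 0 -13 0; 0 0 0 -13 0"
}}

```text
time: 4.0
tcp_pos: [0.5273, -0.1171, 0.019]
tcp_rot: [[0.181, 0.001, -0.983], [0.983, 0.0, 0.181], [0.001, -1.0, -0.001]]
wrist_force: [-0.2, -0.1, 0.2]
finger_gap: 0.0001
```

>>> {"fn": "move_arm", "kwargs": {
  "commands": "0 0.5 3 -1 0; 0 1 6 -1 0; 0 1.5 9 -1 0; 0 2 11 -1 0; 0 2.3 13 -1 0"
}}

```text
time: 4.5
tcp_pos: [0.5292, -0.1041, 0.0174]
tcp_rot: [[0.181, 0.0, -0.983], [0.983, 0.0, 0.181], [0.0, -1.0, -0.0]]
wrist_force: [0.6, 0.4, 0.1]
finger_gap: 0.0002
```

>>> {"fn": "move_arm", "kwargs": {
  "commands": "0 0.7 4 0 0; 0 1.4 8 0 0; 0 2.2 12 0 0; 0 2.9 16 0 0; 0 3.6 20 0 0"
}}

```text
time: 5.0
tcp_pos: [0.5327, -0.0841, 0.0173]
tcp_rot: [[0.181, -0.0, -0.983], [0.983, -0.0, 0.181], [-0.0, -1.0, 0.0]]
wrist_force: [0.2, -0.6, -0.6]
finger_gap: -0.0
```

```bash
python3 snap.py 3 top scene
python3 - <<'E'
from fit import *
t,s=load("top3"),load("scene3")
print(fit([t],[.53,-.09,-.178],.022),fit([s],[.53,-.09,-.178],.022))
E
```

```text
time 5.1
joint_pos [0.2167, -0.0389, -0.3895, -0.0003, -1.22, -1.969]
tcp_pos [0.5328, -0.0838, 0.0173]
tcp_rot [[0.1806, 0.0001, -0.9836], [0.9836, 0.0004, 0.1806], [0.0004, -1.0, -0.0001]]
wrist_force [-1.4796, -0.7523, -0.135]
torque [0.0356, 0.0095, 0.0178]
finger_gap -0.0004
(array([ 0.5297653 , -0.10109934, -0.17809673]), [np.float64(0.5440727894297215)]) (array([ 0.53635342, -0.10333813, -0.18266558]), [np.float64(0.6387635542502774)])
```

Run:
```python
from h import *
a=load("top3")["image"][130:280,220:400,::-1]; b=load("scene3")["image"][150:310,150:340,::-1]
cv2.imwrite("pics/p3.png",np.hstack([cv2.resize(a,(400,333),interpolation=cv2.INTER_CUBIC),cv2.resize(b,(395,333),interpolation=cv2.INTER_CUBIC)]))
```

```text
(no output)
```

View pics/p3.png

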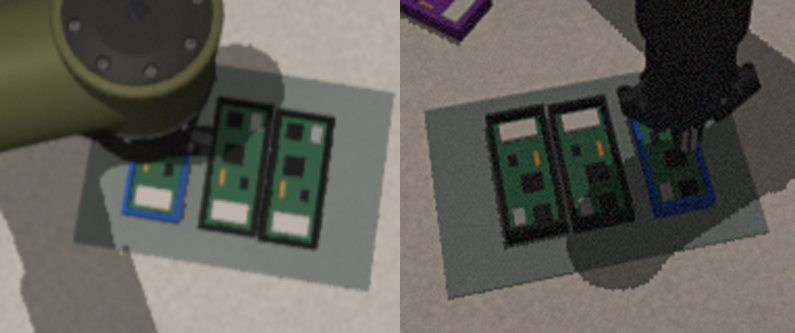

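>>> {"fn": "move_arm", "kwargs": {
  "commands": "0 0.7 4 0 0; 0 1.4 8 0 0; 0 2.2 12 0 0; 0 2.9 16 0 0; 0 3.1 17 0 0"
}}

```text
time: 5.6
tcp_pos: [0.5359, -0.0669, 0.0172]
tcp_rot: [[0.181, -0.0, -0.984], [0.984, 0.0, 0.181], [0.0, -1.0, 0.0]]
wrist_force: [-0.0, -1.3, -0.0]
finger_gap: 0.0001
```

>>> {"fn": "move_arm", "kwargs": {
  "commands": "0 -0.7 -4 0 0; 0 -0.7 -4 20 0; 0 -0.7 -4 60 0; 0 -0.7 -4 110 0; 0 -0.7 -4 130 0"
}}

```text
time: 6.1
tcp_pos: [0.5369, -0.0719, 0.1531]
tcp_rot: [[0.181, 0.007, -0.983], [0.983, -0.0, 0.181], [0.001, -1.0, -0.007]]
wrist_force: [0.6, 0.7, 0.9]
finger_gap: -0.0002
```

```bash
python3 snap.py 4 wrist top scene
python3 - <<'E'
from fit import *
t,s,w=load("top4"),load("scene4"),load("wrist4")
for v in (t,s,w): print(fit([v],[.533,-.085,-.178],.022))
E
```

```text
time 6.25
joint_pos [0.2394, -0.1159, -0.2161, -0.0003, -1.4667, -1.9925]
tcp_pos [0.5359, -0.0714, 0.1491]
tcp_rot [[0.1813, 0.0037, -0.9834], [0.9834, 0.0012, 0.1813], [0.0018, -1.0, -0.0034]]
wrist_force [0.1977, -0.7253, -1.1318]
torque [0.0452, 0.024, -0.011]
finger_gap -0.0003
(array([ 0.53275208, -0.08414069, -0.1878577 ]), [np.float64(0.7155340883077627)])
(array([ 0.53296007, -0.08563604, -0.18023276]), [np.float64(0.777113359364502)])
(array([ 0.53130615, -0.08183915, -0.17421069]), [np.float64(0.8119307412913117)])
```

View pics/wrist4.png

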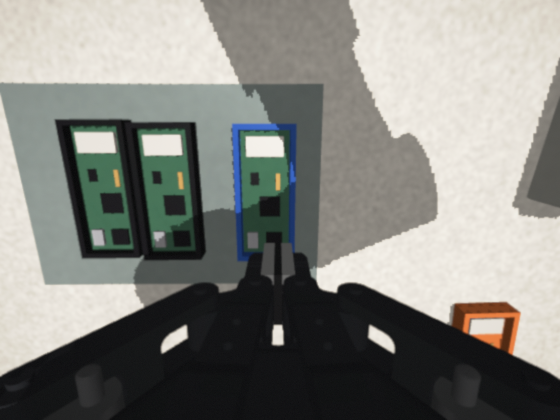

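>>> {"fn": "move_arm", "kwargs": {
  "commands": "76 -3 -13 0 0; 76 -3 -13 0 0; 76 -3 -13 -40 0; 76 -3 -13 -80 0; 76 -3 -13 -110 0"
}}

```text
time: 6.75
tcp_pos: [0.5302, -0.0848, 0.0334]
tcp_rot: [[0.182, -0.004, -0.983], [0.983, 0.0, 0.182], [-0.0, -1.0, 0.004]]
wrist_force: [-0.2, 0.2, -0.4]
finger_gap: 0.0723
```

```bash
python3 snap.py 5 wrist
```

```text
time 6.8
joint_pos [0.2153, -0.0522, -0.3803, -0.0035, -1.2537, -1.9687]
tcp_pos [0.5273, -0.0846, 0.0281]
tcp_rot [[0.1827, -0.0115, -0.9831], [0.9832, 0.0009, 0.1827], [-0.0013, -0.9999, 0.0115]]
wrist_force [-2.7106, -0.2317, -5.0837]
torque [0.0253, 0.4225, 0.0029]
finger_gap 0.0758
```

View pics/wrist5.png

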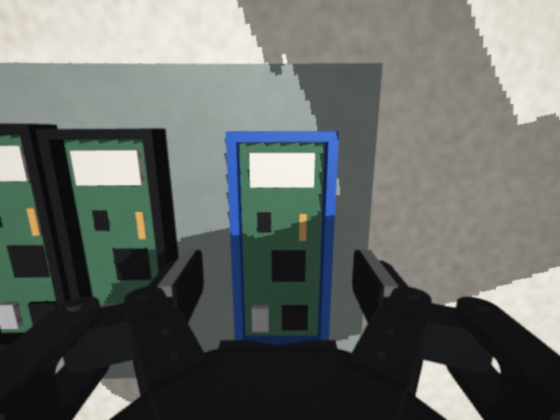

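>>> {"fn": "move_arm", "kwargs": {
  "commands": "76 0 0 -10 0; 76 0 0 -20 0; 76 0 0 -27 0; 76 0 0 -33 0; 76 0 0 -35 0"
}}

```text
time: 7.3
tcp_pos: [0.5322, -0.0844, 0.0022]
tcp_rot: [[0.181, 0.0, -0.983], [0.983, 0.0, 0.181], [0.0, -1.0, -0.0]]
wrist_force: [-0.3, 0.2, -0.2]
finger_gap: 0.076
```

```bash
python3 snap.py 6 wrist
```

```text
time 7.35
joint_pos [0.216, -0.0257, -0.4062, -0.0002, -1.1904, -1.9689]
tcp_pos [0.5321, -0.0844, 0.0021]
tcp_rot [[0.1812, -0.0001, -0.9834], [0.9834, 0.0002, 0.1812], [0.0001, -1.0, 0.0001]]
wrist_force [-0.2946, 0.5094, -0.5043]
torque [0.0036, 0.047, 0.0468]
finger_gap 0.076
```

View pics/wrist6.png

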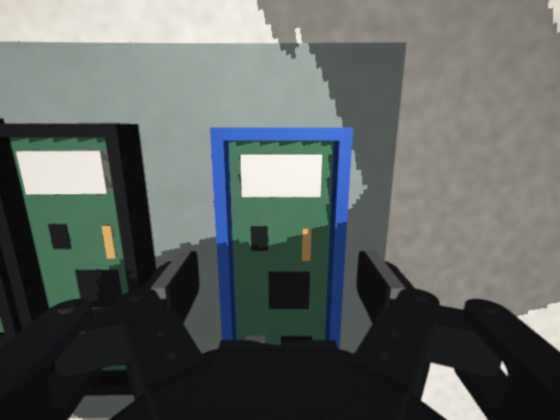

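>>> {"fn": "move_arm", "kwargs": {
  "commands": "65 0 0 0 0; 58 0 0 0 0; 54 0 0 0 0; 40 0 0 0 0; 40 0 0 0 0"
}}

```text
time: 7.85
tcp_pos: [0.5328, -0.0843, 0.0033]
tcp_rot: [[0.181, 0.002, -0.984], [0.984, 0.0, 0.181], [0.0, -1.0, -0.002]]
wrist_force: [0.3, 2.0, 5.6]
finger_gap: 0.0542
```

>>> {"fn": "move_arm", "kwargs": {
  "commands": "40 0 0 0 0; 40 0 0 0 0; 40 0 0 3 0; 40 0 0 6 0; 40 0 0 10 0"
}}

```text
time: 8.35
tcp_pos: [0.5314, -0.0845, 0.0116]
tcp_rot: [[0.181, -0.002, -0.983], [0.983, 0.0, 0.181], [-0.0, -1.0, 0.002]]
wrist_force: [-0.0, -0.0, -2.6]
finger_gap: 0.0545
```

```bash
python3 snap.py 7 wrist
```

```text
time 8.4
joint_pos [0.2159, -0.0362, -0.3957, 0.0001, -1.2113, -1.9689]
tcp_pos [0.5321, -0.0845, 0.0128]
tcp_rot [[0.1812, -0.0, -0.9834], [0.9834, -0.0001, 0.1812], [-0.0001, -1.0, 0.0]]
wrist_force [0.6206, 0.3606, -0.4223]
torque [0.0342, -0.0836, 0.0086]
finger_gap 0.0542
```

View pics/wrist7.png

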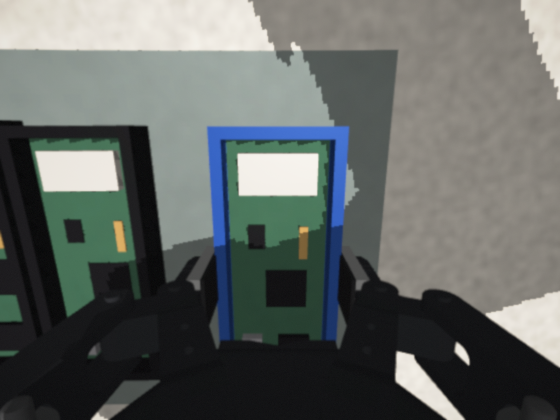

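>>> {"fn": "move_arm", "kwargs": {
  "commands": "40 0 0 20 0; 40 0 0 50 0; 40 0 0 90 0; 40 0 0 130 0; 40 0 0 170 0"
}}

```text
time: 8.9
tcp_pos: [0.5317, -0.0845, 0.1837]
tcp_rot: [[0.181, -0.0, -0.983], [0.983, 0.0, 0.181], [0.0, -1.0, 0.0]]
wrist_force: [0.6, -0.1, -1.9]
finger_gap: 0.0547
```

>>> {"fn": "move_arm", "kwargs": {
  "commands": "40 0 0 20 0; 40 0 0 28 0; 40 0 0 28 0"
}}

```text
time: 9.2
tcp_pos: [0.5323, -0.0843, 0.2106]
tcp_rot: [[0.181, 0.001, -0.983], [0.983, 0.001, 0.181], [0.001, -1.0, -0.001]]
wrist_force: [0.3, 0.2, -2.2]
finger_gap: 0.0545
```

```bash
python3 snap.py 8 wrist top scene
python3 - <<'E'
from fit import *
t,s,w,w7=load("top8"),load("scene8"),load("wrist8"),load("wrist7")
for v in (w,): print(fit([v],[.532,-.0845,-.182],.210+.020),fit([v],[.532,-.0845,-.182],.210+.018))
print(fit([w7],[.532,-.0845,-.182],.0128+.0195))
w6=load("wrist6");print(fit([w6],[.532,-.0845,-.182],.022))
E
```

```text
time 9.35
joint_pos [0.216, -0.1235, -0.1158, -0.0009, -1.5818, -1.969]
tcp_pos [0.5314, -0.0843, 0.208]
tcp_rot [[0.1812, -0.0034, -0.9834], [0.9834, 0.0002, 0.1812], [-0.0004, -1.0, 0.0034]]
wrist_force [0.1182, -0.8779, -2.6869]
torque [0.0126, -0.0721, 0.0587]
finger_gap 0.0546
(array([ 0.53099696, -0.08324867, -0.18031405]), [np.float64(0.7644619602241858)]) (array([ 0.53102881, -0.08338057, -0.18157039]), [np.float64(0.7867271210445023)])
(array([ 0.53012172, -0.08347965, -0.18330438]), [np.float64(0.7448790654322387)])
(array([ 0.53127933, -0.08205053, -0.18335332]), [np.float64(0.7847629878108916)])
```

View pics/scene8.png

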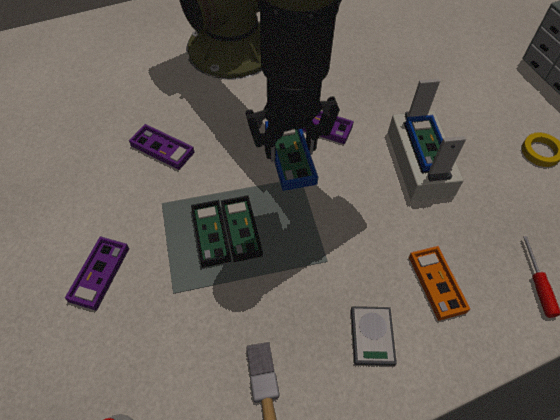

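View pics/wrist8.png

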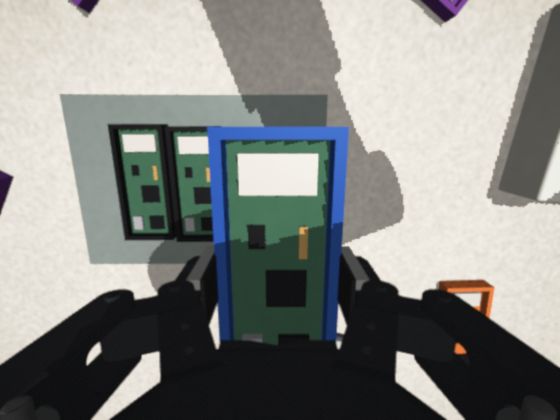

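>>> {"fn": "move_arm", "kwargs": {
  "commands": "40 -2 25 0 -0.01; 40 -5 60 0 -0.02; 40 -8 100 0 -0.03; 40 -11 140 0 -0.045; 40 -14 180 0 -0.06"
}}

```text
time: 9.85
tcp_pos: [0.5172, 0.0969, 0.2086]
tcp_rot: [[0.241, -0.002, -0.971], [0.971, -0.001, 0.241], [-0.001, -1.0, 0.002]]
wrist_force: [1.5, 0.1, -2.1]
finger_gap: 0.0547
```

>>> {"fn": "move_arm", "kwargs": {
  "commands": "40 -3 40 0 -0.01; 40 -6 80 0 -0.02; 40 -9 115 0 -0.03; 40 -11 135 0 -0.035; 40 -11.5 142 0 -0.035"
}}

```text
time: 10.35
tcp_pos: [0.5056, 0.2392, 0.2079]
tcp_rot: [[0.272, -0.003, -0.962], [0.962, -0.002, 0.272], [-0.003, -1.0, 0.002]]
wrist_force: [-0.3, -0.0, -1.5]
finger_gap: 0.0547
```

>>> {"fn": "move_arm", "kwargs": {
  "commands": "40 0 0 0 0; 40 0 0 0 0; 40 0 0 0 0"
}}

```text
time: 10.65
tcp_pos: [0.5068, 0.2366, 0.2101]
tcp_rot: [[0.275, -0.0, -0.962], [0.962, -0.0, 0.275], [-0.0, -1.0, 0.0]]
wrist_force: [0.5, 0.2, -1.6]
finger_gap: 0.0545
```

```bash
python3 snap.py 9 wrist top scene
python3 - <<'E'
from fit import *
t,s,w=load("top9"),load("scene9"),load("wrist9")
for v in (t,s,w): print(fit([v],[.5067,.238,-.277],.210+.019))
a=t["image"][110:290,30:230,::-1]; b=s["image"][20:220,340:500,::-1]
cv2.imwrite("pics/p9.png",np.hstack([cv2.resize(a,(440,400),interpolation=cv2.INTER_CUBIC),cv2.resize(b,(320,400),interpolation=cv2.INTER_CUBIC)]))
E
```

```text
time 10.8
joint_pos [0.7961, -0.0694, -0.0614, -0.0, -1.5784, -2.6451]
tcp_pos [0.5068, 0.2369, 0.2104]
tcp_rot [[0.2747, 0.0003, -0.9615], [0.9615, 0.0003, 0.2747], [0.0004, -1.0, -0.0002]]
wrist_force [0.6261, -0.1618, -2.1847]
torque [0.0122, -0.0375, -0.0692]
finger_gap 0.0548
(array([ 0.50715138,  0.23500853, -0.27869812]), [np.float64(0.5757616573697835)])
(array([ 0.50628244,  0.23289179, -0.26208724]), [np.float64(0.5120516451995832)])
(array([ 0.50526136,  0.23761163, -0.27894504]), [np.float64(0.763938187119926)])
```

View pics/p9.png

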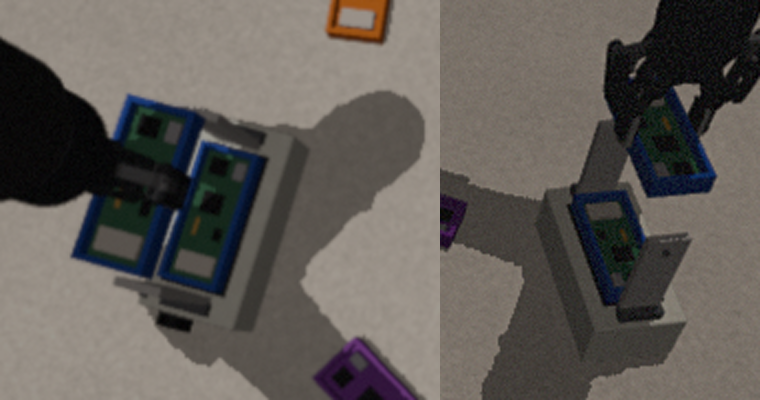

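View pics/wrist9.png

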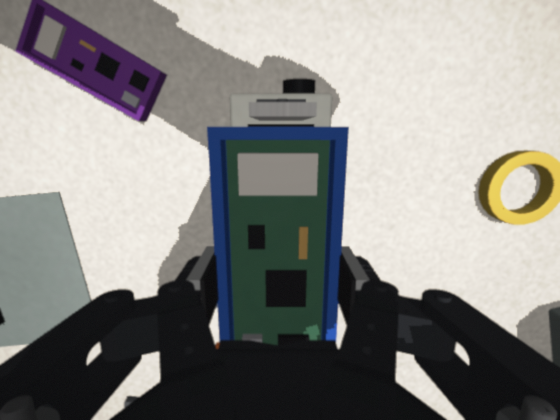

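>>> {"fn": "move_arm", "kwargs": {
  "commands": "40 0 1 -15 0; 40 0 1 -35 0; 40 0 1 -55 0; 40 0 1 -70 0; 40 0 1 -75 0"
}}

```text
time: 11.3
tcp_pos: [0.5057, 0.2379, 0.1324]
tcp_rot: [[0.274, -0.003, -0.962], [0.962, -0.002, 0.274], [-0.003, -1.0, 0.002]]
wrist_force: [-0.9, 0.1, -2.6]
finger_gap: 0.0545
```

>>> {"fn": "move_arm", "kwargs": {
  "commands": "40 0 0 -10 0; 40 0 0 -20 0; 40 0 0 -20 0; 40 0 0 -20 0"
}}

```text
time: 11.7
tcp_pos: [0.5067, 0.2386, 0.1155]
tcp_rot: [[0.274, 0.0, -0.962], [0.962, 0.0, 0.274], [0.0, -1.0, -0.0]]
wrist_force: [0.1, 0.2, -1.3]
finger_gap: 0.0545
```

```bash
python3 snap.py 10 wrist top scene
python3 - <<'E'
from fit import *
t,s,w=load("top10"),load("scene10"),load("wrist10")
for v in (t,s,w): print(fit([v],[.5067,.238,-.277],.115+.019))
a=t["image"][130:290,50:210,::-1]; b=s["image"][50:220,370:500,::-1]
cv2.imwrite("pics/p10.png",np.hstack([cv2.resize(a,(480,480),interpolation=cv2.INTER_CUBIC),cv2.resize(b,(320,480),interpolation=cv2.INTER_CUBIC)]))
E
```

```text
time 11.85
joint_pos [0.7987, -0.049, -0.2139, 0.0002, -1.4046, -2.6466]
tcp_pos [0.5069, 0.2388, 0.1161]
tcp_rot [[0.2736, 0.001, -0.9618], [0.9618, 0.0008, 0.2736], [0.0011, -1.0, -0.0008]]
wrist_force [-0.4662, -0.0852, -2.1025]
torque [0.0164, -0.004, 0.0601]
finger_gap 0.0543
(array([ 0.50745878,  0.23698496, -0.26943389]), [np.float64(0.5746424750611809)])
(array([ 0.50788666,  0.23536975, -0.25870115]), [np.float64(0.3474514500365183)])
(array([ 0.50531534,  0.23947568, -0.27906689]), [np.float64(0.7745188362779531)])
```

View pics/p10.png

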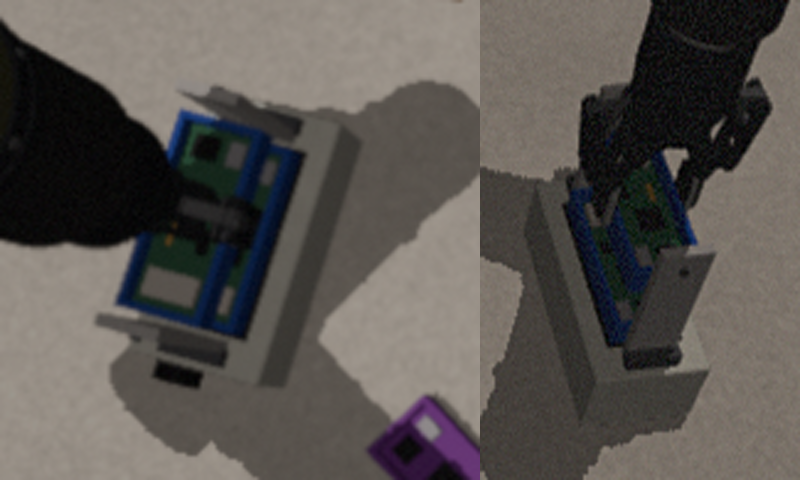

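View pics/wrist10.png

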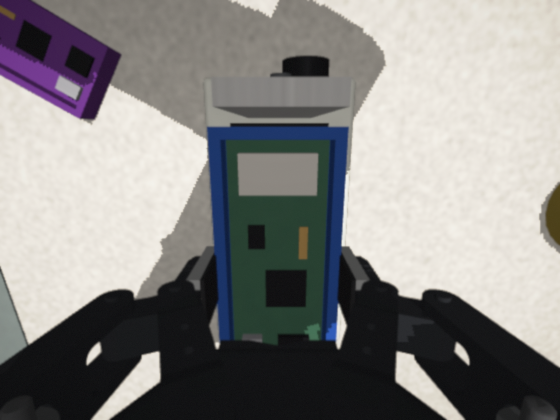

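>>> {"fn": "move_arm", "kwargs": {
  "commands": "40 0 0 -6 0; 40 0 0 -12 0; 40 0 0 -17 0; 40 0 0 -22 0; 40 0 0 -25 0"
}}

```text
time: 12.35
tcp_pos: [0.5063, 0.2384, 0.0894]
tcp_rot: [[0.274, -0.001, -0.962], [0.962, -0.001, 0.274], [-0.001, -1.0, 0.001]]
wrist_force: [0.0, 0.5, -2.1]
finger_gap: 0.0545
```

>>> {"fn": "move_arm", "kwargs": {
  "commands": "40 0 0 -1 0; 40 0 0 -2 0; 40 0 0 -3 0; 40 0 0 -4 0; 40 0 0 -4 0"
}}

```text
time: 12.85
tcp_pos: [0.5066, 0.2386, 0.0862]
tcp_rot: [[0.274, -0.0, -0.962], [0.962, 0.0, 0.274], [0.0, -1.0, 0.0]]
wrist_force: [0.5, -0.5, -2.8]
finger_gap: 0.0545
```

```bash
python3 snap.py 11 wrist scene
python3 - <<'E'
from fit import *
w=load("wrist11")["image"][:,:,::-1]
cv2.imwrite("pics/w11.png",cv2.resize(w[70:270,180:380],(600,600),interpolation=cv2.INTER_CUBIC))
E
```

```text
time 12.95
joint_pos [0.7987, -0.0343, -0.2545, -0.0001, -1.3505, -2.6466]
tcp_pos [0.5066, 0.2386, 0.0863]
tcp_rot [[0.2736, 0.0001, -0.9618], [0.9618, 0.0002, 0.2736], [0.0002, -1.0, -0.0]]
wrist_force [0.1067, 0.0871, -2.1759]
torque [0.0198, 0.0406, -0.0215]
finger_gap 0.0546
```

View pics/w11.png

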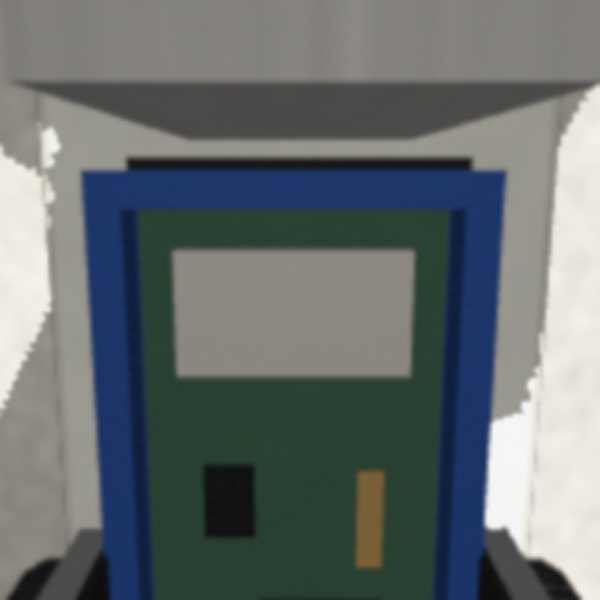

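Run:
```python
from fit import *
w=load("wrist11"); c=np.array([.5066,.2386]); th=-.2772
X=np.array([np.cos(th),np.sin(th)]);Y=np.array([-X[1],X[0]])
px=lambda x,y:((x+.5)/3-.5+180,(y+.5)/3-.5+70)
def q(name,pts,z):
    P=unproj(w,[px(*p) for p in pts],z)[:,:2]-c
    print(name,np.round(P@X*1000,1),np.round(P@Y*1000,1))
q("carrier rim",[(83,172),(505,172),(110,590),(478,590)],.0863+.0195)
q("base",[(48,300),(543,300),(42,110),(558,110)],.058)
q("guide foot",[(187,138),(415,138)],.058)
q("guide top",[(8,81),(600,81)],.165)
for z in (.07,.076): q("pile",[(128,158),(472,158)],z)
print(fit([w],[.5066,.2386,-.277],.0863+.0195))
```

```text
carrier rim [-66.4 -66.4  -6.8  -6.8] [-26.9  28.2 -26.5  27.8]
base [-43.3 -43.3 -77.1 -77.1] [-45.5  47.5 -44.2  47.7]
guide foot [-72.4 -72.4] [-18.5  22.5]
guide top [-72. -72.] [-18.3  20.8]
pile [-68.7 -68.7] [-27.2  30.6]
pile [-68.6 -68.6] [-26.1  29.5]
(array([ 0.50504994,  0.23960844, -0.27755063]), [np.float64(0.7508305998764478)])
```

>>> {"fn": "move_arm", "kwargs": {
  "commands": "40 0.2 0.6 -1 0; 40 0.2 0.6 -2 0; 40 0.2 0.6 -3 0; 40 0.2 0.6 -4 0; 40 0.2 0.6 -4 0"
}}

```text
time: 13.45
tcp_pos: [0.5067, 0.2391, 0.082]
tcp_rot: [[0.274, -0.0, -0.962], [0.962, -0.0, 0.274], [-0.0, -1.0, 0.0]]
wrist_force: [0.6, 0.5, -3.3]
finger_gap: 0.0542
```

>>> {"fn": "move_arm", "kwargs": {
  "commands": "40 0 0 -0.5 0; 40 0 0 -1 0; 40 0 0 -1.5 0; 40 0 0 -2 0; 40 0 0 -2 0"
}}

```text
time: 13.95
tcp_pos: [0.5068, 0.2392, 0.0802]
tcp_rot: [[0.274, -0.0, -0.962], [0.962, 0.0, 0.274], [-0.0, -1.0, 0.0]]
wrist_force: [0.0, -0.3, -1.7]
finger_gap: 0.0542
```

>>> {"fn": "move_arm", "kwargs": {
  "commands": "40 0 0 -0.5 0; 40 0 0 -1 0; 40 0 0 -1.5 0; 40 0 0 -2 0; 40 0 0 -2 0"
}}

```text
time: 14.45
tcp_pos: [0.5069, 0.2392, 0.0785]
tcp_rot: [[0.274, 0.0, -0.962], [0.962, 0.0, 0.274], [0.0, -1.0, -0.0]]
wrist_force: [-1.4, 0.6, -0.2]
finger_gap: 0.0544
```

>>> {"fn": "move_arm", "kwargs": {
  "commands": "40 0 0 -0.5 0; 40 0 0 -1 0; 40 0 0 -1 0; 40 0 0 -1 0"
}}

```text
time: 14.85
tcp_pos: [0.5069, 0.2393, 0.0776]
tcp_rot: [[0.274, 0.0, -0.962], [0.962, 0.0, 0.274], [0.0, -1.0, -0.0]]
wrist_force: [-2.0, -0.3, 1.8]
finger_gap: 0.0548
```

>>> {"fn": "move_arm", "kwargs": {
  "commands": "40 0 0 -0.5 0; 40 0 0 -1 0; 40 0 0 -1 0; 40 0 0 -1 0"
}}

```text
time: 15.25
tcp_pos: [0.5069, 0.2392, 0.0766]
tcp_rot: [[0.274, 0.0, -0.962], [0.962, 0.0, 0.274], [0.0, -1.0, -0.0]]
wrist_force: [-1.3, -1.8, 4.0]
finger_gap: 0.0542
```

>>> {"fn": "move_arm", "kwargs": {
  "commands": "40 0 0 0.5 0; 40 0 0 1 0; 40 0 0 1 0; 40 0 0 1 0"
}}

```text
time: 15.65
tcp_pos: [0.5069, 0.2392, 0.0772]
tcp_rot: [[0.274, 0.0, -0.962], [0.962, 0.0, 0.274], [0.0, -1.0, -0.0]]
wrist_force: [-1.0, -0.2, 2.2]
finger_gap: 0.0542
```

```bash
python3 snap.py 12 wrist scene top
python3 - <<'E'
from fit import *
w=load("wrist12")["image"][:,:,::-1]; a=load("top12")["image"][150:270,70:180,::-1]; b=load("scene12")["image"][70:210,370:480,::-1]
cv2.imwrite("pics/p12.png",np.hstack([cv2.resize(w[100:280,200:360],(320,360),interpolation=cv2.INTER_CUBIC),cv2.resize(a,(240,360),interpolation=cv2.INTER_CUBIC),cv2.resize(b,(240,360),interpolation=cv2.INTER_CUBIC)]))
E
```

```text
time 15.8
joint_pos [0.7991, -0.0278, -0.265, 0.0, -1.3333, -2.6471]
tcp_pos [0.5069, 0.2392, 0.0773]
tcp_rot [[0.2737, 0.0002, -0.9618], [0.9618, 0.0002, 0.2737], [0.0002, -1.0, -0.0002]]
wrist_force [0.0444, -1.0582, 3.1975]
torque [-0.0249, 0.1147, 0.0117]
finger_gap 0.0545
```

View pics/p12.png

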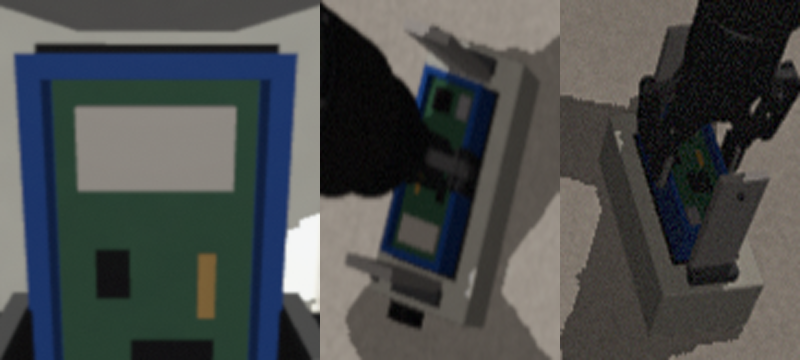

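Run:
```python
from fit import *
def g(im): return (255*(im/255.)**.5).astype(np.uint8)
def draw(img,d,P,off,sc,col):
    p=(project(d,P)-off+.5)*sc-.5; cv2.polylines(img,[np.round(p*16).astype(int)],True,col,1,cv2.LINE_AA,4)
t=load("top0");w=load("wrist1");s=load("scene0")
a=cv2.resize(g(t["image"][165:255,85:165,::-1]),None,fx=5,fy=5,interpolation=cv2.INTER_CUBIC)
b=cv2.resize(g(w["image"][95:260,230:330,::-1]),None,fx=3.3,fy=3.3,interpolation=cv2.INTER_CUBIC)
draw(a,t,rect(.5075,.238,-.277,.0765),(85,165),5,(0,255,255))
draw(b,w,rect(.5058,.2405,-.277,.0765),(230,95),3.3,(0,255,255))
cv2.imwrite("pics/cmp.png",np.hstack([cv2.copyMakeBorder(a,0,545-a.shape[0],0,0,0),b[:545]]))
c=cv2.resize(g(s["image"][90:190,390:470,::-1]),None,fx=6,fy=6,interpolation=cv2.INTER_CUBIC)
draw(c,s,rect(.5075,.238,-.277,.0765),(390,90),6,(0,255,255)); cv2.imwrite("pics/cmps.png",c)
w=load("wrist12");c=w["world_from_camera"][:3,3]; X=np.array([np.cos(-.277),np.sin(-.277)]); print((c[:2]-[.5069,.2392])@X,c[2])
```

```text
Traceback (most recent call last):
ValueError: all the input array dimensions except for the concatenation axis must match exactly, but along dimension 0, the array at index 0 has size 545 and the array at index 1 has size 544
```

Run:
```python
from fit import *
def g(im): return (255*(im/255.)**.5).astype(np.uint8)
def draw(img,d,P,off,sc,col):
    p=(project(d,P)-off+.5)*sc-.5; cv2.polylines(img,[np.round(p*16).astype(int)],True,col,1,cv2.LINE_AA,4)
t=load("top0");w=load("wrist1");s=load("scene0")
a=cv2.resize(g(t["image"][165:265,85:165,::-1]),None,fx=5,fy=5,interpolation=cv2.INTER_CUBIC)
b=cv2.resize(g(w["image"][95:245,230:330,::-1]),(400,600),interpolation=cv2.INTER_CUBIC)
draw(a,t,rect(.5075,.238,-.277,.0765),(85,165),5,(0,255,255))
draw(b,w,rect(.5058,.2405,-.277,.0765),(230,95),4,(0,255,255))
a=cv2.copyMakeBorder(a,0,100,0,0,cv2.BORDER_CONSTANT)
cv2.imwrite("pics/cmp.png",np.hstack([a,b]))
c=cv2.resize(g(s["image"][90:190,390:470,::-1]),None,fx=6,fy=6,interpolation=cv2.INTER_CUBIC)
draw(c,s,rect(.5075,.238,-.277,.0765),(390,90),6,(0,255,255)); cv2.imwrite("pics/cmps.png",c)
w=load("wrist12");c=w["world_from_camera"][:3,3]; X=np.array([np.cos(-.277),np.sin(-.277)]); print((c[:2]-[.5069,.2392])@X,c[2])
```

```text
-0.06610508201058167 0.21993145225222144
```

View pics/cmp.png

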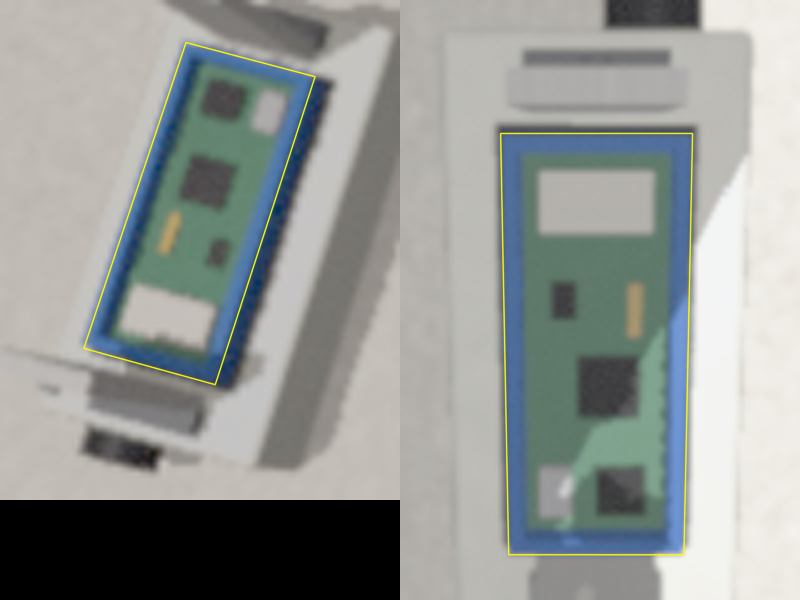

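View pics/cmps.png

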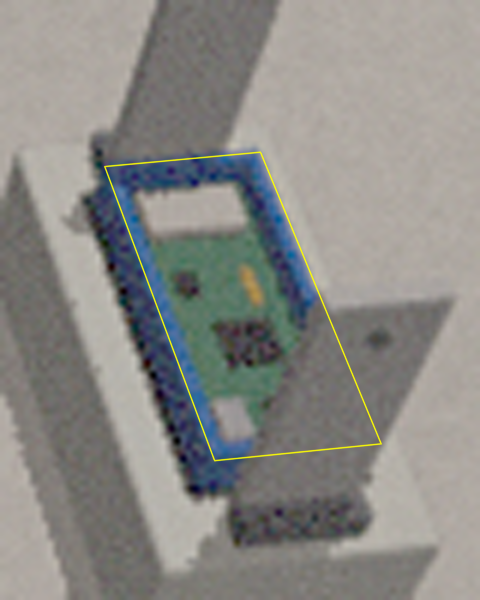

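>>> {"fn": "move_arm", "kwargs": {
  "commands": "40 0 0 0.6 0; 40 0 0 0.6 0; 40 0 0 0.6 0"
}}

```text
time: 16.1
tcp_pos: [0.5069, 0.2393, 0.0778]
tcp_rot: [[0.274, 0.0, -0.962], [0.962, 0.0, 0.274], [0.0, -1.0, -0.0]]
wrist_force: [0.6, 0.2, 1.5]
finger_gap: 0.0544
```

Run:
```python
from station import manip
s=manip.state(); print(s["tcp_pos"],s["wrist_force"],s["torque"])
```

```text
[0.50689119 0.23925312 0.07776146] [0.56941247 0.23436953 1.46752255] [ 0.07094241 -0.32709679  0.08916382]
```

>>> {"fn": "move_arm", "kwargs": {
  "commands": "56 0 0 0 0; 58 0 0 0 0; 61 0 0 0 0; 65 0 0 0 0; 70 0 0 0 0"
}}

```text
time: 16.6
tcp_pos: [0.5067, 0.2392, 0.0777]
tcp_rot: [[0.274, -0.0, -0.962], [0.962, -0.0, 0.274], [-0.0, -1.0, 0.0]]
wrist_force: [-0.3, -0.0, 0.1]
finger_gap: 0.0702
```

```bash
python3 snap.py 13 wrist scene
python3 - <<'E'
from fit import *
w=load("wrist13")["image"][:,:,::-1]; b=load("scene13")["image"][60:220,350:490,::-1]
cv2.imwrite("pics/p13.png",np.hstack([cv2.resize(w,(400,300)),cv2.resize(b,(350,300),interpolation=cv2.INTER_CUBIC)]))
E
```

```text
time 16.7
joint_pos [0.7992, -0.0282, -0.2643, -0.0001, -1.3347, -2.6472]
tcp_pos [0.5068, 0.2392, 0.0778]
tcp_rot [[0.2737, -0.0001, -0.9618], [0.9618, 0.0, 0.2737], [0.0, -1.0, 0.0001]]
wrist_force [-0.4194, 1.1643, -0.5361]
torque [0.0134, -0.0449, -0.0625]
finger_gap 0.07
```

View pics/p13.png

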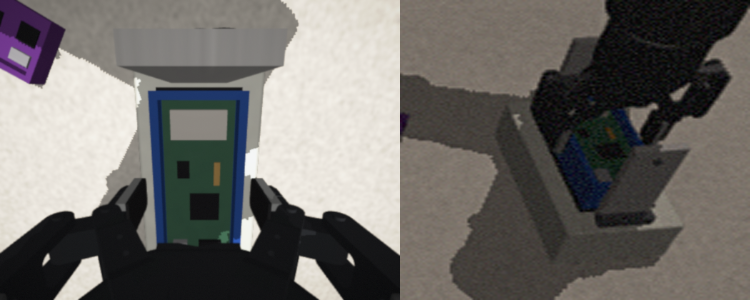

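Released: the carrier sits on the pile (rim at 150–248 px in the left picture) with the fingers clear on both sides. Retracting straight up.

>>> {"fn": "move_arm", "kwargs": {
  "commands": "76 0 0 5 0; 76 0 0 20 0; 76 0 0 50 0; 76 0 0 90 0; 76 0 0 130 0"
}}

```text
time: 17.2
tcp_pos: [0.5067, 0.2389, 0.2107]
tcp_rot: [[0.274, 0.001, -0.962], [0.962, 0.0, 0.274], [0.0, -1.0, -0.001]]
wrist_force: [0.4, 0.4, -0.4]
finger_gap: 0.0757
```

>>> {"fn": "move_arm", "kwargs": {
  "commands": "76 0 0 40 0; 76 0 0 90 0; 76 0 -40 95 0; 76 0 -60 95 0; 76 0 -60 95 0"
}}

```text
time: 17.7
tcp_pos: [0.5068, 0.1772, 0.3045]
tcp_rot: [[0.276, 0.002, -0.961], [0.961, 0.001, 0.276], [0.002, -1.0, -0.001]]
wrist_force: [-0.3, 0.6, -0.9]
finger_gap: 0.076
```

```bash
python3 snap.py 14 wrist scene top
python3 - <<'E'
from fit import *
def g(im): return (255*(im/255.)**.5).astype(np.uint8)
w,s,t=load("wrist14"),load("scene14"),load("top14")
for z in (.094,.097,.1):
  for v in (w,s,t): print(z,fit([v],[.507,.239,-.277],z))
c=project(w,[.507,.239,.09])[0].astype(int); u0,v0=max(c[0]-60,0),max(c[1]-80,0)
cv2.imwrite("pics/p14.png",np.hstack([cv2.resize(g(w["image"][v0:v0+160,u0:u0+120,::-1]),(375,500),interpolation=cv2.INTER_CUBIC),cv2.resize(g(s["image"][80:210,380:480,::-1]),(385,500),interpolation=cv2.INTER_CUBIC)]))
E
```

```text
time 17.85
joint_pos [0.7141, -0.1057, 0.0722, -0.0005, -1.7496, -2.5625]
tcp_pos [0.5066, 0.1793, 0.3023]
tcp_rot [[0.274, -0.001, -0.9617], [0.9617, -0.0003, 0.274], [-0.0005, -1.0, 0.0009]]
wrist_force [0.717, 0.7118, -0.7605]
torque [0.0477, 0.0333, -0.0106]
finger_gap 0.0759
0.094 (array([ 0.50543519,  0.24017347, -0.27434059]), [np.float64(0.8661678839342423)])
0.094 (array([ 0.50576383,  0.23799779, -0.27124813]), [np.float64(0.574849461677296)])
0.094 (array([ 0.50791077,  0.23870131, -0.26981708]), [np.float64(0.6624367107843754)])
0.097 (array([ 0.50502872,  0.23959046, -0.273327  ]), [np.float64(0.8599990784970206)])
0.097 (array([ 0.50694836,  0.23592272, -0.26724216]), [np.float64(0.574250261860539)])
0.097 (array([ 0.50711124,  0.23745701, -0.27672068]), [np.float64(0.6620354873138024)])
0.1 (array([ 0.50459123,  0.23912242, -0.2749062 ]), [np.float64(0.8421436761000869)])
0.1 (array([ 0.50949918,  0.23379101, -0.2734371 ]), [np.float64(0.5662838613864378)])
0.1 (array([ 0.50743595,  0.23619682, -0.26950923]), [np.float64(0.6620129709197363)])
```

View pics/p14.png

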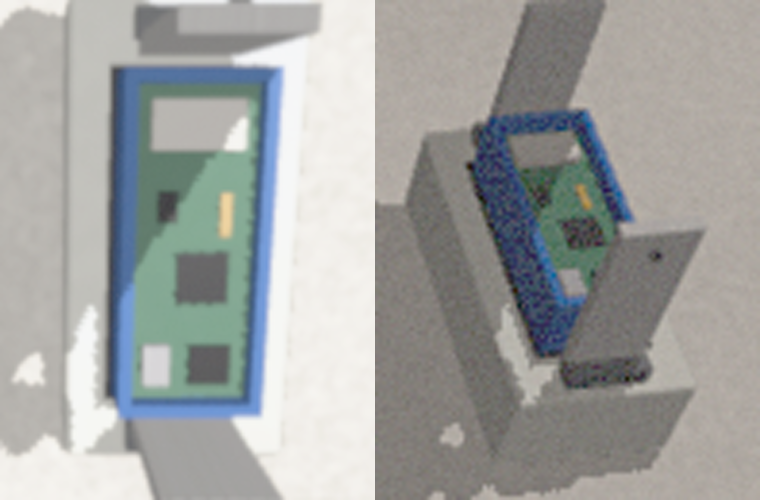

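View pics/scene14.png

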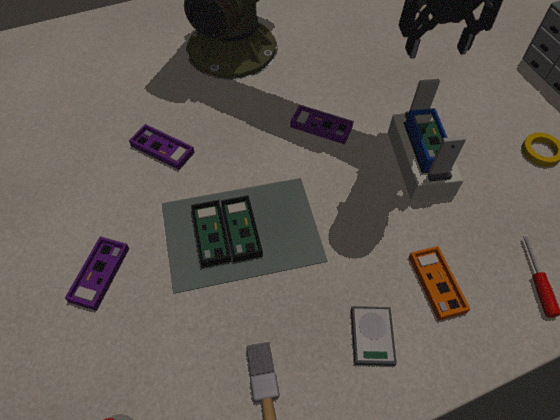

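Run:
```python
from station import manip
import numpy as np
print(np.abs(manip.state()["qd"]).max()); print(manip.sign_off())
```

```text
0.011868433467218534
the job is handed in; nothing more can be done
None
```

The blue carrier is on the pile between the two end guides. I handed the job in at about 18 s, with the gripper clear above the lift; no verdict was reported.

- **Slide:** I pushed it sideways about 32 mm with shut fingertips in its pocket. That left a gap of about 35 mm to the middle carrier.
- **Grip and lift:** I gripped it across its width and lifted it level.
- **Lowering:** The forces indicated contact with the tool tip at about 79 mm height. The most it pressed on the pile was about 6 N. I eased that off to about 4 N, roughly 1.5 N beyond the carrier's own weight, then opened the fingers, so there was no drop.
- **Last checks:** The wrist and scene pictures show the carrier's sides flush with the pile and its ends clear of both guides. The two black carriers looked unmoved by eye in the scene picture; I did not measure them again.
- **Disagreements:** The cameras disagree with each other by about 2 mm. I corrected for this by comparing with the carrier's known position in the gripper, so I expect it to sit within about 1 mm of the pile's centre. In the wrist pictures a dark strip showed about 2 mm beyond the carrier's end. I took it to be a dark part of the lift below the pile's rim, not a misplaced pile, because the measured end gap was 6 mm, as it should be.

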